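Drive the stuck wooden plug out of the mandrel holder

ROBOT

A 6-joint arm with a two-finger parallel gripper is mounted at the origin on the work surface. World frame = base frame: x ahead of the robot, y to its left, z up, the work surface at z = 0. Lengths are in m, angles in rad, forces in N, time in s.
With the tool pointing down it reaches from about 0.35 to 0.875 m from the base axis. Payload 4.2 kg.
Tool frame: the origin (TCP) lies at the very end of the fingers, on their centre line; the grasp point (between the pads) lies 19 mm behind it (manip.grip_point_offset is the z of the grasp point in the tool frame, in m); z points along the fingers, x is the direction in which the jaws open and shut, and the axes are right-handed (so a half turn about z gives the same grasp; the last joint's range is limited). The gripper opens to 85 mm and grips with 20 to 120 N. Pads are 22 mm wide; open, the fingers measure 114 mm over their backs; the gripper's body (76 mm by 85 mm) begins 54 mm behind the grasp point. The pads swing forward as they close: fully open they stand 13 mm farther back than shut.
Start: joints at [1.409, 0.385, 0.008, 0, -1.194, -0.259], TCP at [0.255, 0.57, 0.231] pointing down, gripper open.
Joint ranges: [-3.14, 3.14], [-1.21, 2.06], [-1.07, 1.41], [-3.16, 2.05], [-2.99, -0.16], [-3.1, 3.1]. Speed limits (rad/s): [2.79, 2.79, 3.14, 3.14, 3.14, 3.14].

INTERFACE

Orientations are given as a rotation vector (axis times angle).
In Python, from cell import manip gives the robot as it stands.
- The arm moves only by the tool apply_moves, never from a script. Its argument "plan" is a list of rows, each a list of 5 numbers: the finger opening in m, from 0 to 0.0854, then the shift along the tool's x, y, z in m, then the turn about the tool's z in degrees. A call has exactly 5 rows; each row shifts and turns the commanded pose from where the row before left it, along the tool's axes as they then stand; what a row does not reach is not made up. A row lasts 1/12 s, in which the tool goes at most 41.7 mm and 7.16 degrees, less where a joint would pass 70% of its speed; a pose out of reach is approached as far as the arm can. A call with a gripper value outside its range is refused whole. The fingers move at their own pace and stop on an object; "grip_force" is the grip in N (left out, the last holds). Time passes only in rows, so rows that do not move let the fingers close, or fill a call up. It gives the time, the measured TCP pose, the force and the opening at its end, in the units of the state.
- manip.get_obs(): the state, without advancing time (a new reading comes with each control period).
- manip.grab_frame(name): name is "scene" or "top"; returns the picture (384x512x3 uint8, red, green, blue); there is no depth.
- manip.calibration(name): a dict with "mtx" (3x3 intrinsics, pixels), "dist" ([k1, k2, p1, p2, k3] as OpenCV has them; the pictures are not rectified), "world_from_camera" (4x4, takes a point from camera to world coordinates). Camera axes: x right, y up, looking along -z (the intrinsics and any distortion apply to the point x, -y, -z); pixel columns grow to the right and rows downward; lengths in m; the calibration is good to about 2 mm. A picture is of the moment at which its call begins. calibration takes no time and is no camera call.
- manip.sign_off(): hands the job in, once; it reports no verdict.
The state is a dict: "clock": time; "q": joint angles; "qd": joint speeds; "effort": joint torques, N m; "tool_pos": TCP position; "tcp_rot": TCP orientation; "ft_force": force on the tool from outside, world axes, zero at the start; "moment": the same for the moment, N m; "width": finger opening in m.
Only numpy, scipy, OpenCV 4.12 (cv2) and the standard library are available. Lean on these libraries where they do the work, as an engineer would, in place of code of your own. Each camera call takes 0.05 s, during which the arm holds its last target. There are 200 camera calls.

TASK

A wooden plug is stuck inside the bore of the mandrel holder. Take the square steel drift bar from its rack, push it through the small square guide hole and drive the plug gently out of the other side until it lies wholly in the trough, clear of the block, without ramming it against the trough's end or handling it with the fingers; the bar can first be held only by its middle, so let go and take it again farther back to finish. Then draw the bar out and lay it flat on the bench top, leaving the other things alone.

Things in the scene. Friction and masses are not known exactly. Their poses are not given: they have to be found in the camera images.
- holder: Fixed: a block 135 long (x), 64 wide, 90 high, on a base plate 6 thick, 270 x 110 (x -75 to +195). Origin on the bench, z up; x is the bore's and driving direction. Entry face (steel) x = -65, exit face x = +70. Bore axis level, 62 above the bench, y = 0. A sprung shoe in the bore's roof (x 40 to 65) brakes the plug (10 to 20 N to push) till its rear end is past. Boss on top at x = 52, 10 high.
- guide_mouth (a point): Centre of the funnel's mouth on the holder's entry face, on the bore's axis; axes as the holder's. Going in from here: a square funnel 10 deep, narrowing from 28.5 to 16.5 wide; a square guide hole 16.5 x 16.5, sides level and upright, up to 55 deep; then a round bore 28 in diameter from 55 to 135 deep, open at the exit.
- bore_exit (a point): Centre of the bore's mouth on the exit face; axes as the holder's. Here begins the trough, fixed to the holder: open above, its level floor 46.5 above the bench (1.5 below the bore's lowest line), 34 wide inside, wall tops 70.5 above the bench, inner face of its end wall 115 beyond the exit face.
- plug: Loose wooden plug, a plain cylinder 26 in diameter, 65 long, about 60 g, stuck in the round bore at the start. Origin at its centre, x along its length. Its rear end then lies 56 to 66 inside the entry face, its front end 4 to 14 inside the exit face. Wholly out, with its rear end at the exit face, its centre is at x = +102.5 of the holder.
- drift: Loose square steel bar, 190 long, 14 x 14, about 250 g, both ends alike; origin at its centre, x along its length. At the start it lies level in the rack, its centre 37 above the bench. To push the plug wholly out its tip must go 140 or a little more inside the entry face. Let go in the guide hole it stays there, its rear end sagging by about 3 degrees.
- rack: Fixed wooden rack: two end blocks 69 long, 58 wide, 58 high, with a gap 74 long between them where only a base plate 6 thick, 70 wide lies. The bar lies along the rack's x in 18 wide slots, its underside 30 and top 44 above the bench; it can be gripped only in the gap, then lifted straight up. Slots closed at the outer ends, 102 from the centre. Origin at the centre, on the bench top.
- brush_jar: Bystander: glass jar of brushes, 76 in diameter, 100 high, 200 with the brushes; origin at the centre of its underside.
- wax_jar: Bystander: lidded jar, 68 in diameter, 70 high; origin at the centre of its underside.
- hammer: Bystander: hammer lying on the bench beyond the holder, along its own x.
Things that resemble listed ones, but are neither listed nor needed, are in the scene too. Of the things shaped like the drift, the steel one is meant.

How it is judged:
On the way, in this order (a step that is already met when the one before it is completed fails the run):
1. the bar, held, presses on the plug inside the bore (contact force between drift and plug above 2 N and contact force between the fingers and drift above 2 N), for 0.1 s.
2. the plug has been driven wholly out of the bore into the trough (x of plug in the frame of holder above 0.1055 m and x of drift in the frame of holder above -0.035 m), for 0.1 s.
At the end, for the whole second after the job is handed in: The plug lies at rest in the trough, its rear end at least 3 mm clear of the block's exit face; the bar lies flat (within 4 degrees) and at rest on the bench top itself, not on the rack or on the holder's base plate (x of plug in the frame of holder between 0.1055 and 0.155 m and y of plug in the frame of holder between -0.012 and 0.012 m and z of plug in the frame of holder between 0.054 and 0.068 m and linear speed of each of plug, drift below 0.02 m/s and height (world z) of drift below 0.011 m and angle between drift's own x axis and vertical between 1.5 and 1.64 rad); the robot touches nothing.
It fails at once if the bar presses on the plug with more than 50 N (contact force between drift and plug above 50 N).
It fails at once if the plug is rammed against the trough's end wall (x of plug in the frame of holder above 0.151 m and contact force between plug and holder above 15 N).
It fails at once if the fingers handle the plug (contact force between the fingers and plug above 1 N).
It fails at once if a bystander is moved by more than 30 mm (distance of any of brush_jar, wax_jar, hammer from where it was at the start of the episode above 0.03 m).
It also fails if it takes over 51 s, if anything falls off the work surface, if the arm or the gripper's body presses on something with over 40 N, if the wrist force passes 120 N, or if a joint passes its speed limit or range.

## Working session

There is one attempt and no reset: what is moved stays moved. The work goes in short steps, Python scripts to look and compute and a tool call to move; the robot and the scene stay as the last step left them, time stands still between calls to the robot, and variables do not carry over. Pictures are saved under pics/ and viewed, about 8 in all and at most 12, crops included, and the job is handed in when it is done.

Besides the shell and the picture viewer there is one more tool, called as name(argument=value, ...) on one line, values as JSON. apply_moves: Moves the arm, as the interface text tells. Its arguments: {"type":"object","properties":{"plan":{"type":"array","items":{"type":"array","items":{"type":"number"}}},"grip_force":{"type":"number"}},"required":["plan"]}

```bash
ls; mkdir -p pics
python3 - <<'E'
from cell import manip
import cv2,numpy as np
for n in("scene","top"):
    f=manip.grab_frame(n); cv2.imwrite(f"pics/{n}0.png",cv2.resize(f[:,:,::-1],(800,600),interpolation=cv2.INTER_CUBIC))
    cv2.imwrite(f"pics/{n}0raw.png",f[:,:,::-1])
    c=manip.calibration(n);print(n,c)
print(manip.get_obs(),manip.grip_point_offset)
E
```

```text
pics
scene {'mtx': array([[406.38802874,   0.        , 249.21022764],
       [  0.        , 406.38802874, 194.83115155],
       [  0.        ,   0.        ,   1.        ]]), 'dist': array([0.02260603, 0.        , 0.        , 0.        , 0.        ]), 'world_from_camera': array([[ 0.87804748, -0.39927513,  0.26384085,  0.88814182],
       [ 0.47856916,  0.73019352, -0.48763612, -0.72225457],
       [ 0.0020461 ,  0.55443376,  0.83222534,  1.13127567],
       [ 0.        ,  0.        ,  0.        ,  1.        ]])}
top {'mtx': array([[468.47287009,   0.        , 254.61301473],
       [  0.        , 468.47287009, 199.76666896],
       [  0.        ,   0.        ,   1.        ]]), 'dist': array([0.06261117, 0.        , 0.        , 0.        , 0.        ]), 'world_from_camera': array([[-0.00963055,  0.99365934, -0.1120195 ,  0.37199805],
       [-0.99993703, -0.01021518, -0.00464614, -0.08911196],
       [-0.00576098,  0.1119677 ,  0.99369515,  1.51471804],
       [ 0.        ,  0.        ,  0.        ,  1.        ]])}
{'clock': 0.1, 'q': array([ 1.40862311e+00,  3.85465510e-01,  6.79266617e-03, -4.17284670e-04,
       -1.19403872e+00, -2.58570565e-01]), 'qd': array([ 5.74603489e-05, -8.68378867e-04,  3.86281081e-03,  2.19349387e-03,
        2.90384299e-04,  9.57745339e-04]), 'effort': array([-5.10229856e-04, -3.93318486e+01,  1.88928795e+01,  4.19799238e+00,
       -2.57866741e-03,  8.72407213e-06]), 'tool_pos': array([0.25506787, 0.57001552, 0.23035397]), 'tcp_rot': array([ 1.70751724e+00, -2.63516505e+00,  1.81684552e-03]), 'ft_force': array([0.16138211, 0.16155136, 0.15771827]), 'moment': array([ 0.01310519, -0.0059874 ,  0.01958803]), 'width': 0.08542392583180038} -0.0187
```

View pics/top0.png

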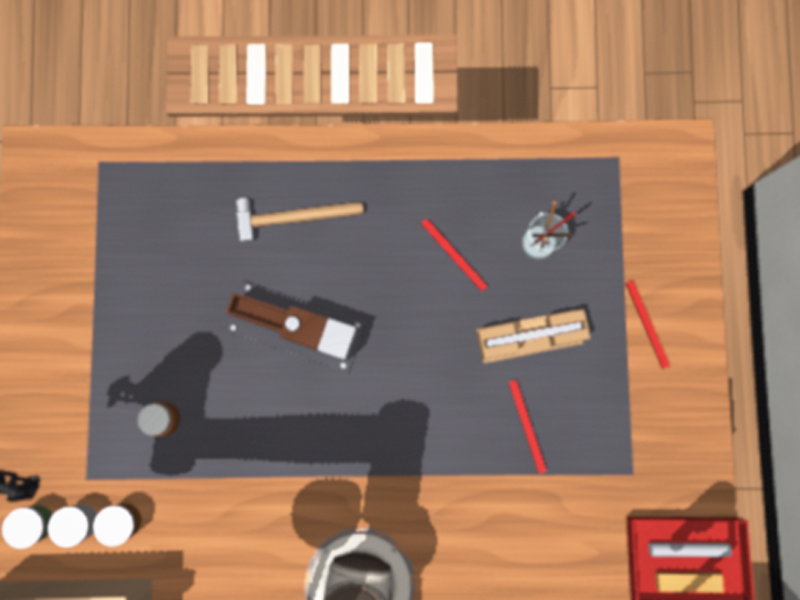

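View pics/scene0.png

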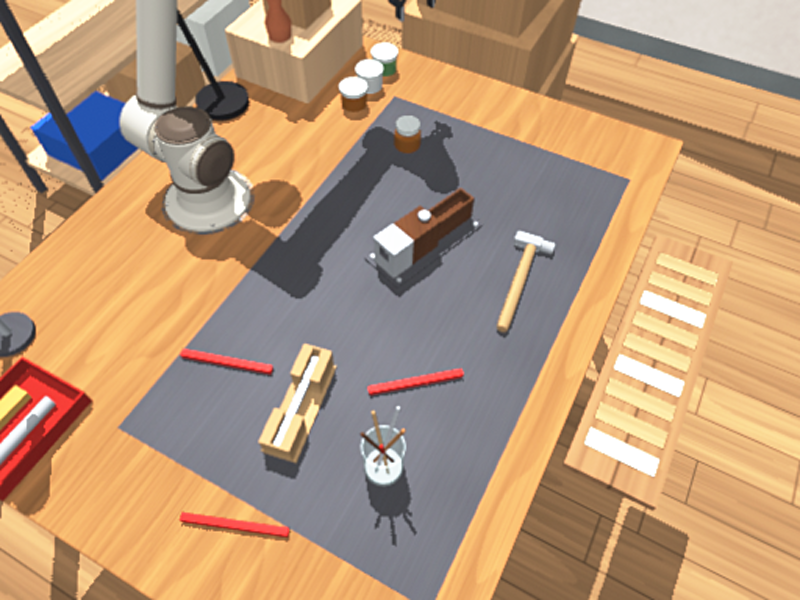

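The top view shows the holder at about (295,325), with its white entry part at (337,338) and its trough to the left. The rack with the white steel bar is at (535,335), and the red bars are decoys. The hammer is at (300,212), the brush jar at (545,235) and the wax jar at (157,420). Next I'll take one enlarged montage to pick points from.

Run:
```python
import cv2,numpy as np
def crop(n,x0,y0,w=100,h=75,s=4):
    f=cv2.imread(f"pics/{n}0raw.png")[y0:y0+h,x0:x0+w]
    f=cv2.resize(f,None,fx=s,fy=s,interpolation=cv2.INTER_CUBIC)
    for k in range(0,w,10):
        cv2.line(f,(k*s,0),(k*s,6 if (x0+k)%50 else 14),(0,255,255),1)
        if (x0+k)%20==0: cv2.putText(f,str(x0+k),(k*s+1,14),0,.35,(0,255,255),1)
    for k in range(0,h,10):
        cv2.line(f,(0,k*s),(6,k*s),(0,255,255),1)
        if (y0+k)%20==0:cv2.putText(f,str(y0+k),(8,k*s+4),0,.35,(0,255,255),1)
    return f
a=np.hstack([crop("top",140,170),crop("top",290,180)])
b=np.hstack([crop("scene",230,115),crop("scene",150,215,100,85,75/85*4)[:300,:400] if 0 else crop("scene",150,220)])
cv2.imwrite("pics/m1.png",np.vstack([a,b]))
```

```text
(no output)
```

View pics/m1.png

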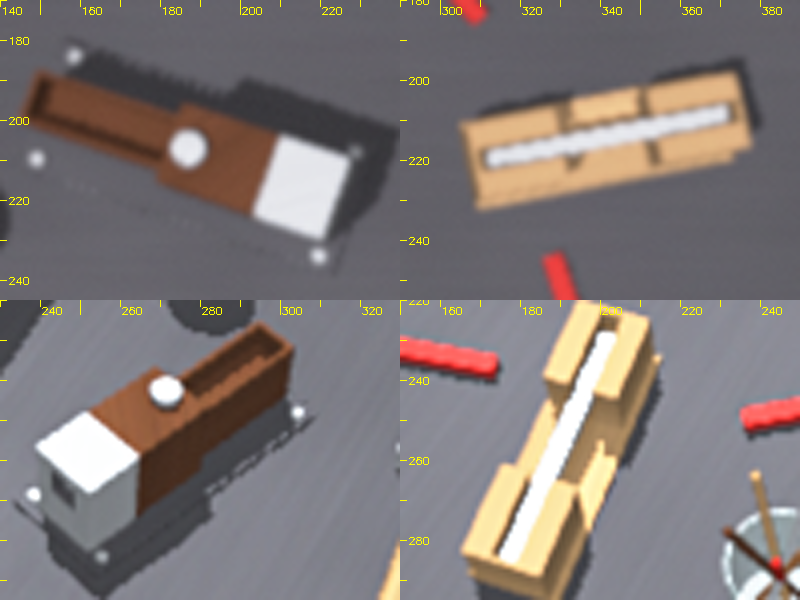

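```bash
cat > h.py <<'E'
import cv2,numpy as np
from cell import manip
from scipy.optimize import least_squares
from scipy.spatial.transform import Rotation as R
C={n:manip.calibration(n) for n in("scene","top")}
def proj(n,P):
    c=C[n];T=np.linalg.inv(c["world_from_camera"]);p=np.atleast_2d(P)@T[:3,:3].T+T[:3,3]
    return cv2.projectPoints(p*[1,-1,-1],np.zeros(3),np.zeros(3),c["mtx"],c["dist"])[0][:,0]
def place(x,y,a,P):
    P=np.asarray(P,float);c,s=np.cos(a),np.sin(a)
    return np.c_[x+c*P[:,0]-s*P[:,1],y+s*P[:,0]+c*P[:,1],P[:,2]]
E
python3 - <<'E'
from h import *
px=lambda x0,y0,L:[(x0+(a+.5)/4-.5,y0+(b+.5)/4-.5) for a,b in L]
def fit(model,obs,x0):
    def r(p):
        return np.concatenate([(proj(n,model(p,n))-obs[n]).ravel() for n in obs])
    s=least_squares(r,x0,loss="soft_l1");print(np.round(s.x,4));print(np.round(r(s.x).reshape(-1,2),1).tolist());return s.x
obs={"top":np.array(px(140,170,[(350,157),(325,238),(187,149),(183,103),(156,183)])),
"scene":np.array(px(230,115,[(88,192),(37,146),(166,89),(63,187),(90,245)]))}
def hol(p,n):
    H=p[3]
    P=[(-.065,-.032,H),(-.065,.032,H),(.052,0,H+.01)]
    P+= [(.07,-.032,H),(.07,.032,H)] if n=="top" else [(-.065,0,.062),(-.065,-.032,.006)]
    return place(*p[:3],P)
p=fit(hol,obs,[.4,.15,1.3,.09]); print("deg",np.degrees(p[2]))
print("mouth",place(*p[:3],[(-.065,0,.062)]))
# rack: top outer corners and bar ends
obs={"top":np.array(px(290,180,[(460,122),(737,72),(487,160),(730,114)]))-[100,0],
"scene":np.array(px(150,220,[(63+400,250),(145+400,275),(508,258),(610,35)]))-[100,0]}
def rk(p,n):
    bar=place(p[0]+p[3]*np.cos(p[2]),p[1]+p[3]*np.sin(p[2]),p[2],[(.095,0,.044),(-.095,0,.044)])
    c=[(.106,.029,.058),(-.106,.029,.058)] if n=="top" else [(-.106,-.029,.058),(-.106,.029,.058)]
    # rack x ~ +y world-ish; bar/world
    c=place(*p[:3],c)
    if n=="top": return np.r_[c,bar]
    return np.r_[c,bar[::-1]]
for a0,sg in((1.7,1),(-1.4,1)):
    q=fit(rk,obs,[.38,-.27,a0,0]);print(np.degrees(q[2]),"bar c",q[:2]+q[3]*np.array([np.cos(q[2]),np.sin(q[2])]))
E
```

```text
[0.4955 0.0747 1.2436 0.089 ]
[[-0.3, 0.2], [-0.8, -0.1], [0.3, -0.1], [-0.4, 0.0], [-0.5, -0.2], [0.2, 0.0], [-0.2, 0.3], [-0.3, -0.1], [-0.1, 0.7], [-0.5, 1.8]]
deg 71.25588765493156
mouth [[0.47464889 0.01315354 0.062     ]]
[ 0.4914 -0.3405  1.7419 -0.0138]
[[1.4, 18.4], [-0.5, 18.7], [0.2, -1.4], [-0.9, -0.7], [20.6, 3.0], [-19.1, -9.6], [-0.0, 0.6], [0.5, -0.1]]
99.80513139042914 bar c [ 0.49371297 -0.35415532]
[ 0.506  -0.5574 -1.579  -0.3359]
[[138.0, -11.6], [-0.6, 1.0], [17.8, -11.2], [-103.4, 0.4], [0.3, -3.5], [-2.9, -0.0], [57.0, -84.1], [-0.9, 18.8]]
-90.46963350383714 bar c [ 0.50875742 -0.22147637]
```

Run:
```python
from h import *
px=lambda x0,y0,L:[(x0+(a+.5)/4-.5,y0+(b+.5)/4-.5) for a,b in L]
obs={"top":np.array(px(190,180,[(460,122),(737,72),(487,160),(730,114)])),
"scene":np.array(px(50,220,[(463,250),(545,275),(508,258),(610,35)]))}
def rk(p,n):
    bar=place(p[0]+p[3]*np.cos(p[2]),p[1]+p[3]*np.sin(p[2]),p[2],[(.095,0,.044),(-.095,0,.044)])
    c=[(.106,-.029,.058),(-.106,-.029,.058)] if n=="top" else [(-.106,.029,.058),(-.106,-.029,.058)]
    c=place(*p[:3],c)
    return np.r_[c,bar] if n=="top" else np.r_[c,bar[::-1]]
def r(p): return np.concatenate([(proj(n,rk(p,n))-obs[n]).ravel() for n in obs])
s=least_squares(r,[.49,-.34,1.74,0],loss="soft_l1");q=s.x;print(q,np.degrees(q[2]),"bar c",q[:2]+q[3]*np.array([np.cos(q[2]),np.sin(q[2])]));print(np.round(r(q).reshape(-1,2),1).tolist())
o=manip.get_obs();M=R.from_rotvec(o["tcp_rot"]).as_matrix();print(M.round(3))
```

```text
[ 0.49191214 -0.35029498  1.75209594 -0.00393484] 100.38770278461712 bar c [ 0.49262163 -0.35416533]
[[0.9, 0.2], [-1.4, -0.1], [0.3, -0.7], [-1.0, -0.7], [-0.2, -0.2], [-1.3, -0.1], [-0.0, 0.5], [-0.1, -0.4]]
[[-0.409 -0.913 -0.001]
 [-0.913  0.409 -0.002]
 [ 0.002 -0.    -1.   ]]
```

```bash
cat >> h.py <<'E'
def state():
    o=manip.get_obs();M=R.from_rotvec(o["tcp_rot"]).as_matrix()
    return o,np.degrees(np.arctan2(M[1,0],M[0,0]))
def rows(goal,psi,n,grip):
    """n rows from the measured pose to goal xyz, jaw direction psi (deg)"""
    o,a=state();p=o["tool_pos"];d=(np.array(goal)-p)/n;t=((a-psi+180)%360-180)/n
    for k in range(n):
        r=np.radians(a-k*t);c,s=np.cos(r),np.sin(r)
        print([grip,round(c*d[0]+s*d[1],4),round(s*d[0]-c*d[1],4),round(-d[2],4),round(t,2)],end=",\n" if k%5==4 else ",")
    print()
E
python3 -c "
from h import *
rows([.4926,-.3542,.13],-169.9,25,.085)"
```

```text
[0.085, np.float64(0.0299), np.float64(-0.0238), np.float64(0.004), np.float64(2.23)],[0.085, np.float64(0.0289), np.float64(-0.0249), np.float64(0.004), np.float64(2.23)],[0.085, np.float64(0.0279), np.float64(-0.026), np.float64(0.004), np.float64(2.23)],[0.085, np.float64(0.0269), np.float64(-0.0271), np.float64(0.004), np.float64(2.23)],[0.085, np.float64(0.0258), np.float64(-0.0281), np.float64(0.004), np.float64(2.23)],
[0.085, np.float64(0.0247), np.float64(-0.0291), np.float64(0.004), np.float64(2.23)],[0.085, np.float64(0.0235), np.float64(-0.03), np.float64(0.004), np.float64(2.23)],[0.085, np.float64(0.0224), np.float64(-0.0309), np.float64(0.004), np.float64(2.23)],[0.085, np.float64(0.0211), np.float64(-0.0318), np.float64(0.004), np.float64(2.23)],[0.085, np.float64(0.0199), np.float64(-0.0326), np.float64(0.004), np.float64(2.23)],
[0.085, np.float64(0.0186), np.float64(-0.0333), np.float64(0.004), np.float64(2.23)],[0.085, np.float64(0.0173), np.float64(-0.034), np.float64(0.004), np.float64(2.23)],[0.085, np.float64(0.0159), np.float64(-0.0347), np.float64(0.004), np
[... 349 characters left out ...]
at64(2.23)],[0.085, np.float64(0.0089), np.float64(-0.0371), np.float64(0.004), np.float64(2.23)],[0.085, np.float64(0.0075), np.float64(-0.0374), np.float64(0.004), np.float64(2.23)],[0.085, np.float64(0.006), np.float64(-0.0377), np.float64(0.004), np.float64(2.23)],
[0.085, np.float64(0.0045), np.float64(-0.0379), np.float64(0.004), np.float64(2.23)],[0.085, np.float64(0.0031), np.float64(-0.038), np.float64(0.004), np.float64(2.23)],[0.085, np.float64(0.0016), np.float64(-0.0381), np.float64(0.004), np.float64(2.23)],[0.085, np.float64(0.0001), np.float64(-0.0382), np.float64(0.004), np.float64(2.23)],[0.085, np.float64(-0.0014), np.float64(-0.0381), np.float64(0.004), np.float64(2.23)],
```

apply_moves(plan=[[0.085, 0.03, -0.024, 0.004, 2.2], [0.085, 0.029, -0.025, 0.004, 2.2], [0.085, 0.028, -0.026, 0.004, 2.2], [0.085, 0.027, -0.027, 0.004, 2.2], [0.085, 0.026, -0.028, 0.004, 2.2]], grip_force=80)

```text
clock: 0.52
tool_pos: [0.3027, 0.383, 0.2106]
tcp_rot: [1.445, -2.788, 0.001]
ft_force: [0.2, 0.2, 0.6]
width: 0.0851
```

apply_moves(plan=[[0.085, 0.025, -0.029, 0.004, 2.2], [0.085, 0.0235, -0.03, 0.004, 2.2], [0.085, 0.0225, -0.031, 0.004, 2.2], [0.085, 0.021, -0.032, 0.004, 2.2], [0.085, 0.02, -0.0325, 0.004, 2.2]])

```text
clock: 0.93
tool_pos: [0.3506, 0.1981, 0.1911]
tcp_rot: [1.172, -2.915, -0.0]
ft_force: [1.4, -0.2, -0.2]
width: 0.0853
```

apply_moves(plan=[[0.085, 0.0185, -0.0335, 0.004, 2.2], [0.085, 0.0175, -0.034, 0.004, 2.2], [0.085, 0.016, -0.0345, 0.004, 2.2], [0.085, 0.0145, -0.0355, 0.004, 2.2], [0.085, 0.013, -0.036, 0.004, 2.2]])

```text
clock: 1.35
tool_pos: [0.3996, 0.0135, 0.1712]
tcp_rot: [-0.887, 3.013, 0.0]
ft_force: [0.0, 1.8, 0.5]
width: 0.0845
```

apply_moves(plan=[[0.085, 0.012, -0.0365, 0.004, 2.2], [0.085, 0.0105, -0.0365, 0.004, 2.2], [0.085, 0.009, -0.037, 0.004, 2.2], [0.085, 0.0075, -0.0375, 0.004, 2.2], [0.085, 0.006, -0.0375, 0.004, 2.2]])

```text
clock: 1.77
tool_pos: [0.4485, -0.171, 0.1509]
tcp_rot: [0.593, -3.085, -0.0]
ft_force: [1.2, 0.7, 0.1]
width: 0.0851
```

apply_moves(plan=[[0.085, 0.0045, -0.038, 0.004, 2.2], [0.085, 0.003, -0.038, 0.004, 2.2], [0.085, 0.0015, -0.038, 0.004, 2.2], [0.085, 0.0, -0.038, 0.004, 2.2], [0.085, -0.0015, -0.038, 0.004, 2.2]])

```text
clock: 2.18
tool_pos: [0.4985, -0.3546, 0.1305]
tcp_rot: [0.294, -3.127, -0.001]
ft_force: [0.8, 0.5, 0.4]
width: 0.0847
```

```bash
sed -i 's/round(\(c\*d\[0\]+s\*d\[1\]\),4),round(\(s\*d\[0\]-c\*d\[1\]\),4),round(-d\[2\],4),round(t,2)/*map(float,np.round([\1,\2,-d[2],t],4))/' h.py; python3 -c "
from h import *
print(state()); rows([.4926,-.3542,.0185],-169.9,5,.085)
f=manip.grab_frame('top'); cv2.imwrite('pics/t1.png',cv2.resize(f[150:270,260:420,::-1],None,fx=4,fy=4,interpolation=cv2.INTER_CUBIC))"
```

```text
({'clock': 2.1833, 'q': array([-3.54083609e-01,  4.48557918e-01, -1.60664148e-01, -2.11625743e-04,
       -9.62673226e-01,  5.41932785e-01]), 'qd': array([-0.64585025,  0.58310656,  0.84496718,  0.00408951, -0.25139523,
        0.19100292]), 'effort': array([  0.4219338 , -42.72192121,  14.4169414 ,   3.61197934,
         0.09700995,  -0.10240122]), 'tool_pos': array([ 0.49852264, -0.35459923,  0.13052236]), 'tcp_rot': array([ 2.94364103e-01, -3.12685193e+00, -9.93279143e-04]), 'ft_force': array([0.78329863, 0.54121746, 0.37775083]), 'moment': array([ 0.07852118, -0.08013811,  0.00352387]), 'width': 0.08473524561858184}, np.float64(-169.24395055278737))
[0.085, 0.0011, 0.0003, 0.0224, 0.1312],[0.085, 0.0011, 0.0003, 0.0224, 0.1312],[0.085, 0.0012, 0.0003, 0.0224, 0.1312],[0.085, 0.0012, 0.0003, 0.0224, 0.1312],[0.085, 0.0012, 0.0003, 0.0224, 0.1312],
```

View pics/t1.png

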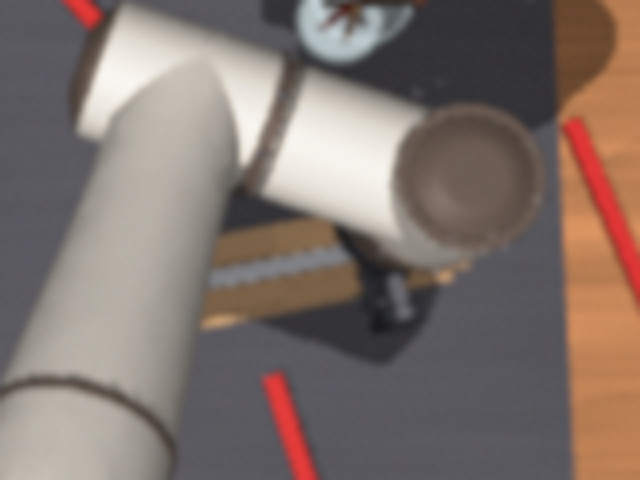

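The gripper hides most of the bar. Its middle shows around (290,265) in the crop and lines up with the jaws, so I'll descend.

```bash
python3 -c "
from h import *
rows([.4926,-.3542,.0185],-169.9,5,.085)"
```

```text
[0.085, 0.0013, 0.0015, 0.0221, 0.0807],[0.085, 0.0013, 0.0014, 0.0221, 0.0807],[0.085, 0.0013, 0.0014, 0.0221, 0.0807],[0.085, 0.0013, 0.0014, 0.0221, 0.0807],[0.085, 0.0013, 0.0014, 0.0221, 0.0807],
```

apply_moves(plan=[[0.085, 0.0065, 0.007, 0.01, 0.4], [0.085, 0, 0, 0.03, 0], [0.085, 0, 0, 0.03, 0], [0.085, 0, 0, 0.03, 0], [0.085, 0, 0, 0.0105, 0]], grip_force=40)

```text
clock: 2.65
tool_pos: [0.4878, -0.3456, 0.0162]
tcp_rot: [0.284, -3.121, -0.007]
ft_force: [-1.2, 0.6, -0.4]
width: 0.0848
```

apply_moves(plan=[[0.03, 0, 0, 0, 0], [0.03, 0, 0, 0, 0], [0.03, 0, 0, 0, 0], [0.03, 0, 0, 0, 0], [0.03, 0, 0, 0, 0]])

```text
clock: 3.07
tool_pos: [0.4921, -0.3474, 0.0226]
tcp_rot: [-0.287, 3.125, -0.002]
ft_force: [0.2, 0.0, 0.6]
width: 0.0297
```

apply_moves(plan=[[0.01, 0, 0, 0, 0], [0.01, 0, 0, 0, 0], [0.01, 0, 0, 0, 0], [0.01, 0, 0, 0, 0], [0.01, 0, 0, 0, 0]])

```text
clock: 3.48
tool_pos: [0.4913, -0.3473, 0.0221]
tcp_rot: [-0.288, 3.127, -0.001]
ft_force: [-1.6, 1.7, 6.3]
width: 0.0132
```

apply_moves(plan=[[0.005, 0, 0, 0, 0], [0.005, 0, 0, 0, 0], [0.005, 0, 0, -0.01, 0], [0.005, 0, 0, -0.02, 0], [0.005, 0, 0, -0.03, 0]], grip_force=90)

```text
clock: 3.9
tool_pos: [0.4884, -0.3458, 0.0784]
tcp_rot: [0.285, -3.122, -0.007]
ft_force: [0.6, -0.5, -2.1]
width: 0.0122
```

apply_moves(plan=[[0.005, 0, 0, -0.02, 0], [0.005, 0, 0, 0, 0], [0.005, 0, 0, 0, 0], [0.005, 0, 0, 0, 0], [0.005, 0, 0, 0, 0]])

```text
clock: 4.32
tool_pos: [0.4897, -0.3464, 0.0989]
tcp_rot: [0.286, -3.125, -0.003]
ft_force: [0.4, 1.2, -2.1]
width: 0.0121
```

```bash
python3 -c "
from h import *
o,a=state();print(a,o['tool_pos'],o['width'],o['ft_force'])
u=np.array([.3214,.947]);m=np.array([.4746,.0132])
# grip point is ~7 mm ahead of bar centre -> tip 88 ahead
g=m-u*(.088+.04)
rows([*g,.085],161.3,10,.005)"
```

```text
-169.53804170967507 [ 0.48968514 -0.34640613  0.09894973] 0.012078705767918042 [ 0.35752234  1.22312505 -2.06906347]
[0.005, 0.0012, 0.0245, 0.0014, 2.9162],[0.005, 0.0024, 0.0244, 0.0014, 2.9162],[0.005, 0.0037, 0.0242, 0.0014, 2.9162],[0.005, 0.0049, 0.024, 0.0014, 2.9162],[0.005, 0.0061, 0.0237, 0.0014, 2.9162],
[0.005, 0.0073, 0.0234, 0.0014, 2.9162],[0.005, 0.0085, 0.023, 0.0014, 2.9162],[0.005, 0.0097, 0.0225, 0.0014, 2.9162],[0.005, 0.0108, 0.022, 0.0014, 2.9162],[0.005, 0.0119, 0.0214, 0.0014, 2.9162],
```

apply_moves(plan=[[0.005, 0.001, 0.0245, 0.001, 2.9], [0.005, 0.0025, 0.0245, 0.001, 2.9], [0.005, 0.0035, 0.024, 0.001, 2.9], [0.005, 0.005, 0.024, 0.001, 2.9], [0.005, 0.006, 0.0235, 0.001, 2.9]])

```text
clock: 4.73
tool_pos: [0.4617, -0.227, 0.0943]
tcp_rot: [-0.115, -3.136, -0.001]
ft_force: [0.6, -0.4, -2.9]
width: 0.012
```

apply_moves(plan=[[0.005, 0.0075, 0.0235, 0.001, 2.9], [0.005, 0.0085, 0.023, 0.001, 2.9], [0.005, 0.0095, 0.0225, 0.001, 2.9], [0.005, 0.011, 0.022, 0.001, 2.9], [0.005, 0.012, 0.0215, 0.001, 3.1]])

```text
clock: 5.15
tool_pos: [0.4331, -0.1077, 0.0897]
tcp_rot: [-0.515, -3.097, 0.001]
ft_force: [0.5, 0.7, -2.9]
width: 0.0122
```

apply_moves(plan=[[0.005, 0, 0, 0, 0], [0.005, 0, 0, 0, 0], [0.005, 0, 0, 0, 0], [0.005, 0, 0, 0, 0], [0.005, 0, 0, 0, 0]])

```text
clock: 5.57
tool_pos: [0.4345, -0.1093, 0.0905]
tcp_rot: [-0.512, -3.099, 0.0]
ft_force: [-0.3, 0.9, -3.0]
width: 0.0123
```

Run:
```python
from h import *
ims=[]
for n in("top","scene"):
    f=manip.grab_frame(n);cv2.imwrite(f'pics/{n}2raw.png',f[:,:,::-1])
    x,y=(190,150) if n=="top" else (180,130)
    ims.append(cv2.resize(f[y:y+110,x:x+100,::-1],None,fx=4,fy=4,interpolation=cv2.INTER_CUBIC))
cv2.imwrite('pics/m2.png',np.hstack(ims))
o,a=state();print(a,o['tool_pos'],o['width'],o['ft_force'])
```

```text
161.22027698982154 [ 0.43439743 -0.10930868  0.09062103] 0.012028462114278762 [-0.3219476   0.33399314 -2.52308728]
```

View pics/m2.png

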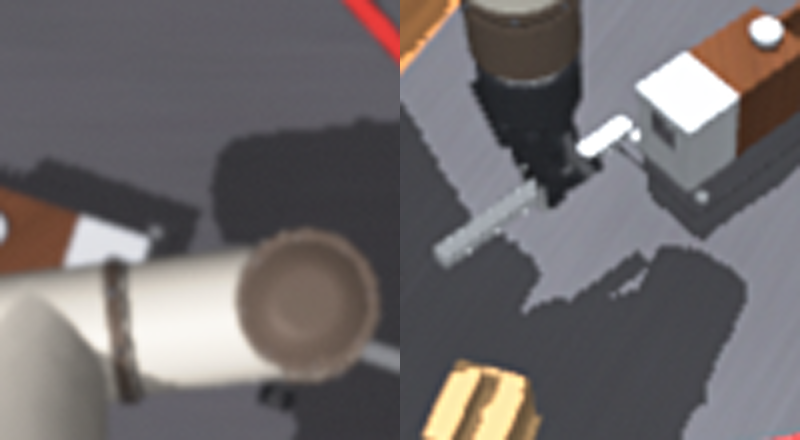

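Run:
```python
from h import *
o,a=state();p=o['tool_pos'];th=np.radians(a-90)
P=[(x,y,z) for x in(.088,-.102) for y in(.007,-.007) for z in(.0149+.007,.0149-.007)]
W=place(p[0],p[1],th,P);W[:,2]+=p[2]
print(((proj("scene",W)-[180,130]+.5)*4-.5+[400,0]).round(0).tolist())
h=[.4955,.0747,1.2437]
F=place(*h,[(-.065,y,.062+z) for y in(.01425,-.01425) for z in (.01425,-.01425)])
print(((proj("scene",F)-[180,130]+.5)*4-.5+[400,0]).round(0).tolist())
# zoom
f=cv2.imread('pics/scene2raw.png')[150:200,185:245]
z=cv2.resize(f,None,fx=12,fy=12,interpolation=cv2.INTER_CUBIC)
for Q,c in((W,(0,0,255)),(F,(0,255,0))):
    for u,v in proj("scene",Q): cv2.circle(z,(int((u-185+.5)*12),int((v-150+.5)*12)),3,c,-1)
cv2.imwrite('pics/z2.png',z)
```

```text
[[619.0, 114.0], [620.0, 125.0], [631.0, 124.0], [631.0, 135.0], [431.0, 247.0], [434.0, 257.0], [443.0, 258.0], [445.0, 268.0]]
[[651.0, 109.0], [651.0, 131.0], [674.0, 129.0], [674.0, 150.0]]
```

View pics/z2.png

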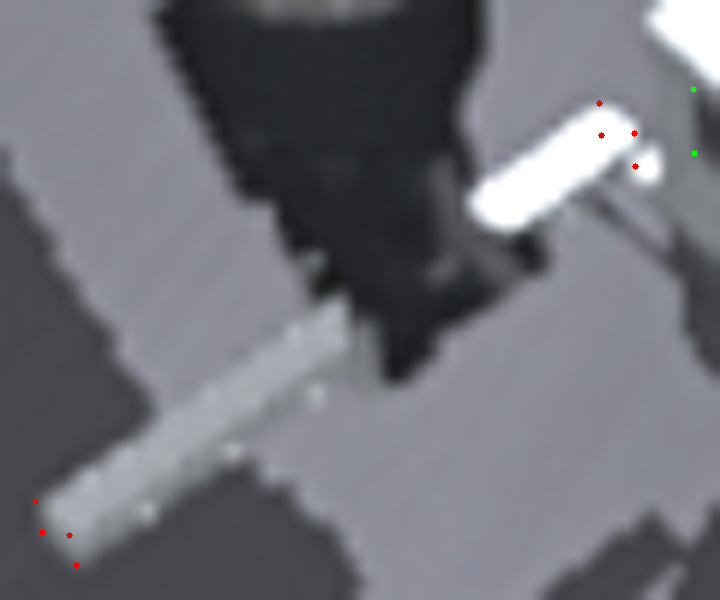

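The bar's front end at (620,115) in the zoom is within about 1 px of the prediction, and the mouth also matches. I'll lower and centre it.

apply_moves(plan=[[0.005, 0.0013, 0, 0.015, 0], [0.005, 0, 0, 0.015, 0], [0.005, 0, 0, 0.0136, 0], [0.005, 0, 0, 0, 0], [0.005, 0, 0, 0, 0]])

```text
clock: 6.08
tool_pos: [0.4329, -0.1087, 0.0469]
tcp_rot: [-0.511, -3.098, 0.001]
ft_force: [-0.2, -0.2, -1.7]
width: 0.0121
```

apply_moves(plan=[[0.005, 0, 0, 0, 0], [0.005, 0, 0, 0, 0], [0.005, 0, 0.003, 0, 0], [0.005, 0, 0.006, 0, 0], [0.005, 0, 0.006, 0, 0]])

```text
clock: 6.5
tool_pos: [0.4385, -0.0936, 0.0477]
tcp_rot: [0.511, 3.099, 0.001]
ft_force: [0.3, -0.0, -2.2]
width: 0.0118
```

```bash
cat >> h.py <<'E'
def rep():
    o,a=state();p=o['tool_pos'];c,s=np.cos(1.2437),np.sin(1.2437);d=p[:2]-[.4955,.0747]
    f=o['ft_force'];print("psi %.2f hx %.4f hy %.4f z %.4f  fx %.1f fy %.1f fz %.1f w %.4f t %.2f"%(a,c*d[0]+s*d[1],-s*d[0]+c*d[1],p[2],c*f[0]+s*f[1],-s*f[0]+c*f[1],f[2],o['width'],o['clock']))
E
python3 -c "
from h import *
rep()"
```

```text
psi 161.27 hx -0.1777 hy -0.0001 z 0.0477  fx 0.1 fy -0.3 fz -2.2 w 0.0118 t 6.50
```

apply_moves(plan=[[0.005, 0, 0.007, 0, 0], [0.005, 0, 0.007, 0, 0], [0.005, 0, 0.006, 0, 0], [0.005, 0, 0.005, 0, 0], [0.005, 0, 0.005, 0, 0]])

```text
clock: 6.92
tool_pos: [0.4478, -0.0649, 0.0472]
tcp_rot: [-0.51, -3.1, 0.0]
ft_force: [0.9, -1.1, -2.3]
width: 0.0121
```

apply_moves(plan=[[0.005, 0, 0.004, 0, 0], [0.005, 0, 0.004, 0, 0], [0.005, 0, 0.003, 0, 0], [0.005, 0, 0.0, 0, 0], [0.005, 0, 0.0, 0, 0]])

```text
clock: 7.33
tool_pos: [0.4511, -0.0552, 0.0472]
tcp_rot: [-0.51, -3.1, 0.0]
ft_force: [-0.5, -0.2, -2.6]
width: 0.0122
```

```bash
python3 -c "
from h import *
rep()"
```

```text
psi 161.30 hx -0.1372 hy 0.0003 z 0.0472  fx -0.3 fy 0.4 fz -2.6 w 0.0122 t 7.33
```

apply_moves(plan=[[0.005, 0, 0.004, 0, 0], [0.005, 0, 0.005, 0, 0], [0.005, 0, 0.005, 0, 0], [0.005, 0, 0.005, 0, 0], [0.005, 0, 0.004, 0, 0]])

```text
clock: 7.75
tool_pos: [0.4588, -0.0329, 0.0473]
tcp_rot: [0.51, 3.1, 0.0]
ft_force: [0.5, -1.0, -2.1]
width: 0.012
```

apply_moves(plan=[[0.005, 0, 0.004, 0, 0], [0.005, 0, 0.004, 0, 0], [0.005, 0, 0.004, 0, 0], [0.005, 0, 0.0, 0, 0], [0.005, 0, 0.0, 0, 0]])

```text
clock: 8.17
tool_pos: [0.4624, -0.0219, 0.0472]
tcp_rot: [-0.51, -3.1, 0.0]
ft_force: [0.5, -0.1, -2.9]
width: 0.0123
```

```bash
python3 -c "
from h import *
rep()"
```

```text
psi 161.31 hx -0.1021 hy 0.0003 z 0.0472  fx 0.0 fy -0.5 fz -2.9 w 0.0123 t 8.17
```

apply_moves(plan=[[0.005, 0, 0.002, 0, 0], [0.005, 0, 0.002, 0, 0], [0.005, 0, 0.002, 0, 0], [0.005, 0, 0.002, 0, 0], [0.005, 0, 0.002, 0, 0]])

```text
clock: 8.58
tool_pos: [0.4656, -0.0125, 0.0472]
tcp_rot: [0.511, 3.1, 0.0]
ft_force: [0.7, -0.4, -2.7]
width: 0.0126
```

apply_moves(plan=[[0.005, 0, 0.002, 0, 0], [0.005, 0, 0.002, 0, 0], [0.005, 0, 0.002, 0, 0], [0.005, 0, 0.001, 0, 0], [0.005, 0, 0.001, 0, 0]])

```text
clock: 9.0
tool_pos: [0.465, -0.0083, 0.0469]
tcp_rot: [-0.514, -3.093, 0.009]
ft_force: [-1.8, -16.0, 0.9]
width: 0.0123
```

```bash
python3 -c "
from h import *
rep()"
```

```text
psi 161.14 hx -0.0884 hy 0.0022 z 0.0469  fx -15.8 fy -3.4 fz 0.9 w 0.0123 t 9.00
```

apply_moves(plan=[[0.005, -0.001, 0.001, 0, 0], [0.005, -0.001, 0.001, 0, 0], [0.005, 0, 0.001, 0, 0], [0.005, 0, 0.001, 0, 0], [0.005, 0, 0.001, 0, 0]])

```text
clock: 9.42
tool_pos: [0.4672, -0.0047, 0.0466]
tcp_rot: [-0.513, -3.09, 0.011]
ft_force: [-3.2, -16.1, 2.6]
width: 0.0119
```

```bash
python3 -c "
from h import *
rep()"
```

```text
psi 161.14 hx -0.0842 hy 0.0013 z 0.0466  fx -16.3 fy -2.1 fz 2.6 w 0.0119 t 9.42
```

apply_moves(plan=[[0.005, 0, -0.002, 0, 0], [0.005, 0, -0.002, 0, 0], [0.005, 0, 0, 0, 0], [0.02, 0, 0, 0, 0], [0.05, 0, 0, 0, 0]])

```text
clock: 9.83
tool_pos: [0.4721, -0.0041, 0.0479]
tcp_rot: [0.509, 3.097, 0.002]
ft_force: [-0.1, 0.5, 0.1]
width: 0.031
```

apply_moves(plan=[[0.05, 0, 0, 0, 0], [0.05, 0, 0, 0, 0], [0.05, 0, 0, 0, 0], [0.05, 0, 0, 0, 0], [0.05, 0, 0, 0, 0]])

```text
clock: 10.25
tool_pos: [0.4706, -0.0046, 0.0473]
tcp_rot: [0.51, 3.099, 0.0]
ft_force: [-0.1, 0.2, -1.0]
width: 0.0499
```

```bash
python3 -c "
from h import *
rep()"
```

```text
psi 161.30 hx -0.0831 hy -0.0019 z 0.0473  fx 0.2 fy 0.1 fz -1.0 w 0.0499 t 10.25
```

Let go cleanly. I'll move back about 78 mm, drop 3 mm for the sag and look at the bar.

apply_moves(plan=[[0.05, 0.002, -0.015, 0.0, 0], [0.05, 0, -0.02, 0.001, 0], [0.05, 0, -0.02, 0.001, 0], [0.05, 0, -0.015, 0.001, 0], [0.05, 0, -0.008, 0, 0]])

```text
clock: 10.67
tool_pos: [0.4419, -0.0796, 0.044]
tcp_rot: [-0.513, -3.098, 0.001]
ft_force: [0.7, 0.2, -0.5]
width: 0.0501
```

apply_moves(plan=[[0.05, 0, 0, 0, 0], [0.05, 0, 0, 0, 0], [0.05, 0, 0, 0, 0], [0.05, 0, 0, 0, 0], [0.05, 0, 0, 0, 0]])

```text
clock: 11.08
tool_pos: [0.4438, -0.0774, 0.0443]
tcp_rot: [0.509, 3.1, 0.0]
ft_force: [0.8, 0.3, 0.3]
width: 0.05
```

Run:
```python
from h import *
rep()
h=[.4955,.0747,1.2437]
f=manip.grab_frame("scene")[130:210,180:280,::-1]
z=cv2.resize(f,None,fx=7,fy=7,interpolation=cv2.INTER_CUBIC)
# expected rear end: bar centre hx -.0915, tilt 3deg
W=place(*h,[(-.0915-.095,y,.062-.0065+zz) for y in(.007,-.007) for zz in(.007,-.007)])
for u,v in proj("scene",W): cv2.circle(z,(int((u-180+.5)*7),int((v-130+.5)*7)),3,(0,0,255),-1)
cv2.imwrite('pics/z3.png',z)
```

```text
psi 161.35 hx -0.1606 hy 0.0001 z 0.0443  fx 0.5 fy -0.7 fz 0.3 w 0.0500 t 11.08
```

View pics/z3.png

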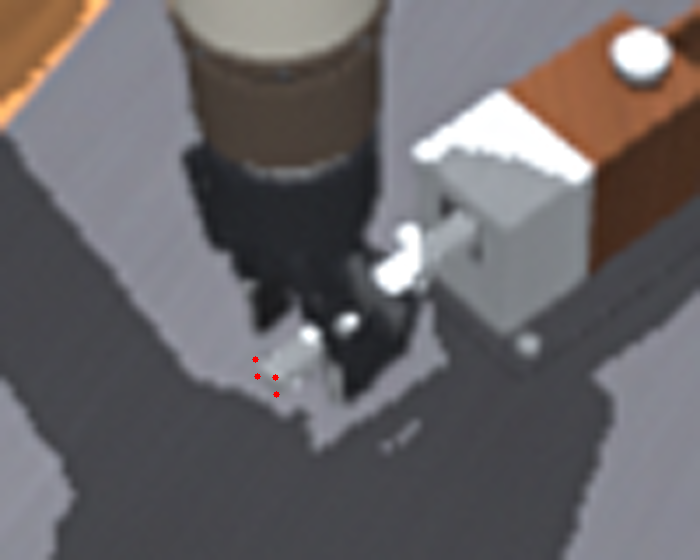

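The bar's rear end shows at (270,372) between the open fingers, close to where I expected it. I'll close on it.

apply_moves(plan=[[0.02, 0, 0, 0, 0], [0.02, 0, 0, 0, 0], [0.01, 0, 0, 0, 0], [0.005, 0, 0, 0, 0], [0.005, 0, 0, 0, 0]], grip_force=30)

```text
clock: 11.55
tool_pos: [0.4436, -0.0779, 0.0443]
tcp_rot: [0.511, 3.099, 0.0]
ft_force: [1.0, 1.2, 1.3]
width: 0.0129
```

apply_moves(plan=[[0.005, 0, 0, 0, 0], [0.005, 0, 0, 0, 0], [0.005, 0, 0, -0.002, 0], [0.005, 0, 0, -0.001, 0], [0.005, 0, 0, 0, 0]])

```text
clock: 11.97
tool_pos: [0.4428, -0.0781, 0.047]
tcp_rot: [-0.511, -3.099, 0.001]
ft_force: [0.5, -0.5, -3.9]
width: 0.013
```

```bash
python3 -c "
from h import *
rep()"
```

```text
psi 161.28 hx -0.1616 hy 0.0008 z 0.0470  fx -0.3 fy -0.6 fz -3.9 w 0.0130 t 11.97
```

apply_moves(plan=[[0.005, 0, 0, -0.0015, 0], [0.005, 0, 0, 0, 0], [0.005, 0, 0, 0, 0], [0.005, 0, 0, 0, 0], [0.005, 0, 0, 0, 0]])

```text
clock: 12.38
tool_pos: [0.4431, -0.0781, 0.0486]
tcp_rot: [-0.511, -3.099, 0.0]
ft_force: [-0.4, -0.0, -3.6]
width: 0.0128
```

apply_moves(plan=[[0.005, 0, 0, 0, 0], [0.005, 0, 0.001, 0, 0], [0.005, 0, 0.002, 0, 0], [0.005, 0, 0.002, 0, 0], [0.005, 0, 0.002, 0, 0]], grip_force=100)

```text
clock: 12.8
tool_pos: [0.4426, -0.0734, 0.0481]
tcp_rot: [-0.513, -3.093, 0.006]
ft_force: [-2.9, -13.9, -2.3]
width: 0.0113
```

```bash
python3 -c "
from h import *
rep()"
```

```text
psi 161.16 hx -0.1573 hy 0.0025 z 0.0481  fx -14.1 fy -1.7 fz -2.3 w 0.0113 t 12.80
```

apply_moves(plan=[[0.005, -0.001, 0.002, 0, 0], [0.005, -0.001, 0.003, 0, 0], [0.005, 0, 0.003, 0, 0], [0.005, 0, 0.003, 0, 0], [0.005, 0, 0.003, 0, 0]])

```text
clock: 13.22
tool_pos: [0.4481, -0.0612, 0.0479]
tcp_rot: [-0.513, -3.091, 0.007]
ft_force: [-3.6, -11.7, -1.3]
width: 0.0112
```

apply_moves(plan=[[0.005, 0, 0.003, 0, 0], [0.005, 0, 0.003, 0, 0], [0.005, 0, 0.003, 0, 0], [0.005, 0, 0.003, 0, 0], [0.005, 0, 0.003, 0, 0]])

```text
clock: 13.63
tool_pos: [0.4526, -0.0477, 0.0483]
tcp_rot: [-0.512, -3.09, 0.01]
ft_force: [-4.7, -17.3, 4.5]
width: 0.0118
```

```bash
python3 -c "
from h import *
rep()"
```

```text
psi 161.19 hx -0.1297 hy 0.0013 z 0.0483  fx -17.8 fy -1.1 fz 4.5 w 0.0118 t 13.63
```

apply_moves(plan=[[0.005, 0, 0.003, 0, 0], [0.005, 0, 0.003, 0, 0], [0.005, 0, 0.003, 0, 0], [0.005, 0, 0.003, 0, 0], [0.005, 0, 0.003, 0, 0]])

```text
clock: 14.05
tool_pos: [0.457, -0.0345, 0.0489]
tcp_rot: [-0.512, -3.09, 0.012]
ft_force: [-5.3, -20.5, 8.8]
width: 0.0116
```

apply_moves(plan=[[0.005, 0, 0.002, 0, 0], [0.005, 0, 0.002, 0, 0], [0.005, 0, 0.002, 0, 0], [0.005, 0, 0.002, 0, 0], [0.005, 0, 0.002, 0, 0]])

```text
clock: 14.47
tool_pos: [0.4601, -0.0255, 0.0493]
tcp_rot: [-0.511, -3.09, 0.013]
ft_force: [-5.7, -20.5, 12.8]
width: 0.0114
```

```bash
python3 -c "
from h import *
rep()"
```

```text
psi 161.20 hx -0.1063 hy 0.0013 z 0.0493  fx -21.2 fy -1.2 fz 12.8 w 0.0114 t 14.47
```

apply_moves(plan=[[0.005, 0, 0, -0.001, 0], [0.005, 0, 0, -0.001, 0], [0.005, 0, 0, -0.0005, 0], [0.005, 0, 0, 0, 0], [0.005, 0, 0, 0, 0]])

```text
clock: 14.88
tool_pos: [0.4607, -0.0238, 0.0501]
tcp_rot: [-0.513, -3.09, 0.009]
ft_force: [-2.9, -11.6, -3.1]
width: 0.0111
```

```bash
python3 -c "
from h import *
rep()"
```

```text
psi 161.14 hx -0.1044 hy 0.0014 z 0.0501  fx -11.9 fy -1.0 fz -3.1 w 0.0111 t 14.88
```

apply_moves(plan=[[0.005, 0, 0.002, 0, 0], [0.005, 0, 0.002, 0, 0], [0.005, 0, 0.002, 0, 0], [0.005, 0, 0.002, 0, 0], [0.005, 0, 0.001, 0, 0]])

```text
clock: 15.3
tool_pos: [0.4662, -0.0125, 0.0507]
tcp_rot: [-0.51, -3.096, 0.002]
ft_force: [-3.6, -1.0, -2.8]
width: 0.0115
```

Run:
```python
from h import *
rep()
h=[.4955,.0747,1.2437]
f=manip.grab_frame("scene")[100:180,220:320,::-1]
z=cv2.resize(f,None,fx=7,fy=7,interpolation=cv2.INTER_CUBIC)
# markers: trough centreline top-of-plug points at hx .07,.10,.13,.16,.185 z .0725
W=place(*h,[(x,0,.0725) for x in(.07,.1,.13,.16,.185)])
for u,v in proj("scene",W): cv2.circle(z,(int((u-220+.5)*7),int((v-100+.5)*7)),2,(0,255,0),-1)
cv2.imwrite('pics/z4.png',z)
```

```text
psi 161.28 hx -0.0920 hy -0.0002 z 0.0507  fx -2.1 fy 3.1 fz -2.8 w 0.0115 t 15.30
```

View pics/z4.png

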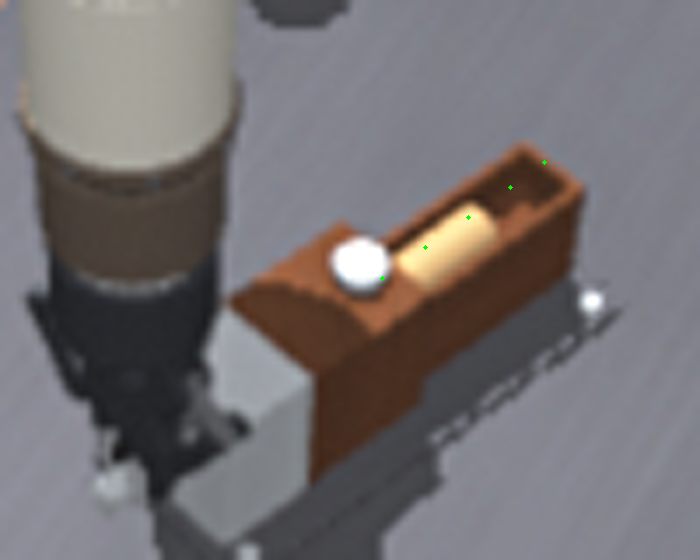

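The plug's front end is at about (490,215), hx≈0.137, and the force drop shows it is past the shoe. I'll push about 8 mm more.

apply_moves(plan=[[0.005, 0, 0.0015, 0, 0], [0.005, 0, 0.002, 0, 0], [0.005, 0, 0.002, 0, 0], [0.005, 0, 0.0015, 0, 0], [0.005, 0, 0.001, 0, 0]])

```text
clock: 15.77
tool_pos: [0.4688, -0.0048, 0.0508]
tcp_rot: [-0.51, -3.097, 0.002]
ft_force: [-4.5, -1.8, -2.7]
width: 0.0115
```

apply_moves(plan=[[0.005, 0, 0, 0, 0], [0.005, 0, 0, 0, 0], [0.005, 0, 0, 0, 0], [0.005, 0, 0, 0, 0], [0.005, 0, 0, 0, 0]])

```text
clock: 16.18
tool_pos: [0.4688, -0.0047, 0.0507]
tcp_rot: [-0.51, -3.097, 0.002]
ft_force: [-5.5, -0.5, -2.9]
width: 0.0115
```

Run:
```python
from h import *
rep()
h=[.4955,.0747,1.2437]
ims=[]
for n,x0,y0 in(("scene",260,110),("top",140,170)):
    z=cv2.resize(manip.grab_frame(n)[y0:y0+50,x0:x0+50,::-1],None,fx=8,fy=8,interpolation=cv2.INTER_CUBIC)
    # plug at rear .073 / .080: outlines of top lines of both ends
    for r,c in((.073,(0,0,255)),(.080,(0,255,0))):
        W=place(*h,[(x,y,zz) for x in(r,r+.065) for y,zz in((-.013,.0595),(0,.0725),(.013,.0595))])
        for u,v in proj(n,W): cv2.circle(z,(int((u-x0+.5)*8),int((v-y0+.5)*8)),2,c,-1)
    ims.append(z)
cv2.imwrite('pics/z5.png',np.hstack(ims))
```

```text
psi 161.29 hx -0.0838 hy -0.0003 z 0.0507  fx -2.2 fy 5.0 fz -2.9 w 0.0115 t 16.18
```

View pics/z5.png

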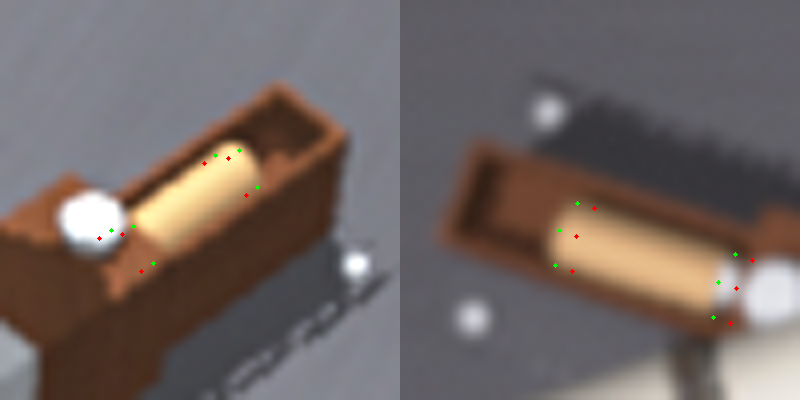

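The plug's rear end is at hx≈0.081 in both views, near the green dots, with the bar tip just behind it. I'll withdraw the bar about 182 mm along the axis.

apply_moves(plan=[[0.005, 0.001, -0.003, 0, 0], [0.005, 0.001, -0.006, 0, 0], [0.005, 0, -0.01, 0, 0], [0.005, 0, -0.012, 0, 0], [0.005, 0, -0.012, 0, 0]], grip_force=120)

```text
clock: 16.7
tool_pos: [0.4558, -0.0441, 0.0513]
tcp_rot: [0.507, 3.098, 0.002]
ft_force: [-1.4, 3.2, -6.0]
width: 0.0111
```

apply_moves(plan=[[0.005, 0, -0.012, 0, 0], [0.005, 0, -0.012, 0, 0], [0.005, 0, -0.012, 0, 0], [0.005, 0, -0.012, 0, 0], [0.005, 0, -0.012, 0, 0]])

```text
clock: 17.12
tool_pos: [0.4356, -0.1029, 0.0514]
tcp_rot: [0.511, 3.098, 0.0]
ft_force: [0.3, 2.9, -6.8]
width: 0.0108
```

```bash
python3 -c "
from h import *
rep()"
```

```text
psi 161.27 hx -0.1874 hy -0.0003 z 0.0514  fx 2.8 fy 0.7 fz -6.8 w 0.0108 t 17.12
```

apply_moves(plan=[[0.005, 0, -0.012, 0, 0], [0.005, 0, -0.012, 0, 0], [0.005, 0, -0.012, 0, 0], [0.005, 0, -0.012, 0, 0], [0.005, 0, -0.012, 0, 0]])

```text
clock: 17.53
tool_pos: [0.4169, -0.1602, 0.052]
tcp_rot: [0.511, 3.096, -0.0]
ft_force: [-0.2, -0.1, -2.2]
width: 0.0107
```

apply_moves(plan=[[0.005, 0, -0.01, 0, 0], [0.005, 0, -0.008, 0, 0], [0.005, 0, 0, 0, 0], [0.005, 0, 0, 0, 0], [0.005, 0, 0, 0, 0]])

```text
clock: 17.95
tool_pos: [0.4107, -0.1756, 0.0514]
tcp_rot: [0.511, 3.099, 0.0]
ft_force: [-0.1, -0.4, -1.8]
width: 0.011
```

Run:
```python
from h import *
rep()
f=manip.grab_frame("scene")[125:235,150:290,::-1]
cv2.imwrite('pics/z6.png',cv2.resize(f,None,fx=5.5,fy=5.45,interpolation=cv2.INTER_CUBIC))
```

```text
psi 161.29 hx -0.2642 hy -0.0001 z 0.0514  fx -0.4 fy -0.1 fz -1.8 w 0.0110 t 17.95
```

View pics/z6.png

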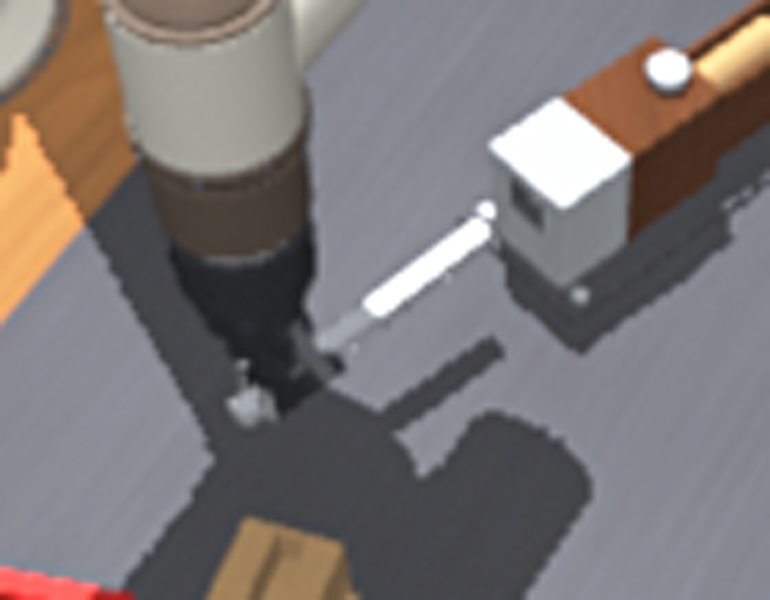

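The bar is out of the block, level, with its tip at (487,222) in front of the face. I'll back off 8 mm more and lower it.

apply_moves(plan=[[0.005, 0, -0.008, 0.0, 0], [0.005, 0, 0, 0.012, 0], [0.005, 0, 0, 0.012, 0], [0.005, 0, 0, 0.01, 0], [0.005, 0, 0, 0.006, 0]])

```text
clock: 18.42
tool_pos: [0.4074, -0.1831, 0.0103]
tcp_rot: [-0.51, -3.098, 0.0]
ft_force: [0.1, 0.2, -2.0]
width: 0.0111
```

apply_moves(plan=[[0.005, 0, 0, 0.004, 0], [0.005, 0, 0, 0, 0], [0.005, 0, 0, 0, 0], [0.005, 0, 0, 0, 0], [0.005, 0, 0, 0, 0]])

```text
clock: 18.83
tool_pos: [0.4083, -0.1831, 0.0077]
tcp_rot: [0.51, 3.099, 0.0]
ft_force: [1.6, -0.5, -2.4]
width: 0.0108
```

```bash
python3 -c "
from h import *
rep()"
```

```text
psi 161.30 hx -0.2722 hy -0.0003 z 0.0077  fx 0.1 fy -1.7 fz -2.4 w 0.0108 t 18.83
```

apply_moves(plan=[[0.005, 0, 0, 0.002, 0], [0.005, 0, 0, 0.002, 0], [0.005, 0, 0, 0.001, 0], [0.005, 0, 0, 0, 0], [0.005, 0, 0, 0, 0]], grip_force=40)

```text
clock: 19.25
tool_pos: [0.4078, -0.1831, 0.0021]
tcp_rot: [-0.51, -3.1, 0.0]
ft_force: [0.2, 0.6, -2.0]
width: 0.011
```

```bash
python3 -c "
from h import *
rep()"
```

```text
psi 161.30 hx -0.2723 hy 0.0003 z 0.0021  fx 0.6 fy 0.0 fz -2.0 w 0.0110 t 19.25
```

Not touching yet. The bar's underside is about 6 mm up, so I'll release slowly, then rise.

apply_moves(plan=[[0.02, 0, 0, 0, 0], [0.03, 0, 0, 0, 0], [0.05, 0, 0, 0, 0], [0.05, 0, 0, 0, 0], [0.06, 0, 0, 0, 0]])

```text
clock: 19.67
tool_pos: [0.408, -0.1831, 0.0024]
tcp_rot: [0.511, 3.099, 0.0]
ft_force: [0.8, 0.1, 0.1]
width: 0.0594
```

apply_moves(plan=[[0.06, 0, 0, -0.01, 0], [0.06, 0, 0, -0.03, 0], [0.06, 0, 0, -0.04, 0], [0.06, 0, 0, -0.04, 0], [0.06, 0, 0, -0.04, 0]])

```text
clock: 20.08
tool_pos: [0.4072, -0.1831, 0.1641]
tcp_rot: [-0.511, -3.099, 0.0]
ft_force: [1.8, -0.2, -0.3]
width: 0.0602
```

apply_moves(plan=[[0.06, 0, -0.03, 0, 0], [0.06, 0, -0.03, 0, 0], [0.06, 0, -0.03, 0, 0], [0.06, 0, -0.02, 0, 0], [0.06, 0, 0, 0, 0]])

```text
clock: 20.5
tool_pos: [0.3714, -0.2895, 0.1622]
tcp_rot: [0.516, 3.099, -0.0]
ft_force: [0.3, -0.4, 0.1]
width: 0.06
```

Run:
```python
from h import *
rep()
f=manip.grab_frame("scene")[80:260,130:350,::-1]
z=cv2.resize(f,None,fx=3.5,fy=3.3,interpolation=cv2.INTER_CUBIC)
W=place(.4955,.0747,1.2437,[(x,0,.014) for x in(-.272+.163,-.272-.027)])
for u,v in proj("scene",W): cv2.circle(z,(int((u-130+.5)*3.5),int((v-80+.5)*3.3)),3,(0,0,255),-1)
cv2.imwrite('pics/z7.png',z)
```

```text
psi 161.08 hx -0.3848 hy 0.0005 z 0.1622  fx -0.2 fy -0.4 fz 0.1 w 0.0600 t 20.50
```

View pics/z7.png

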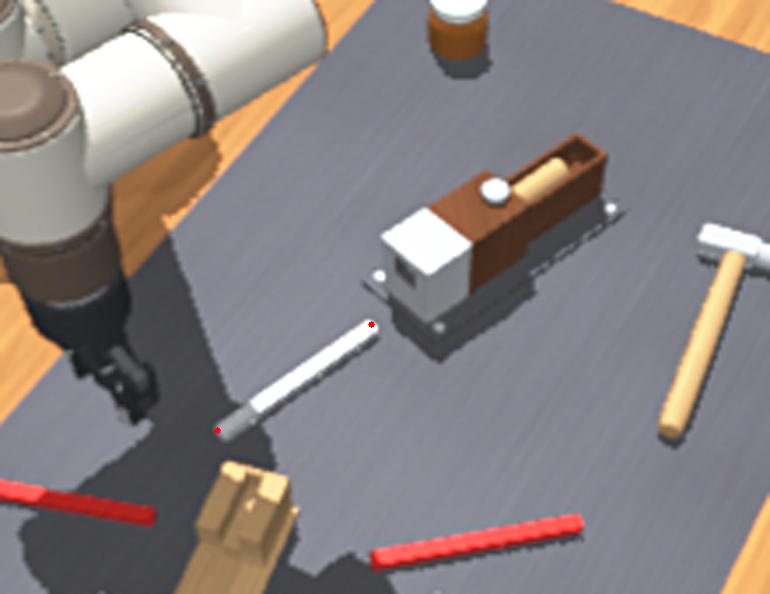

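The bar lies flat on the bench from (220,432) to (373,325), in front of the base plate and clear of the rack. The plug is in the trough at (540,180), and the bystanders in view are where they were. The gripper is clear, so I'll hand in.

```bash
python3 -c "
from h import *
print(manip.sign_off())"
```

```text
the job is handed in; nothing more can be done
None
```

The plug is out of the bore and lying in the trough, and the bar is flat on the bench. I handed the job in at about 20.5 s of the 51 s allowed; the hand-in reports no verdict.

- **Driving the plug:** I took the steel bar from the rack by its middle and pushed it through the guide hole onto the plug. I then let go and took it again about 70 mm farther back to finish. The wrist force along the bore stayed at or below about 21 N, well under the 50 N limit.
- **Correction on the way:** Near the end of the push the bar sat slightly low, and up to 13 N built up vertically. I raised the tool 2.5 mm, and the force dropped away.
- **Plug, last checks:** Both camera views put the plug's rear end about 11 mm clear of the exit face, with its centre near x = 0.114 m in the holder's frame. The front end is well short of the trough's end wall. The fingers never went near the plug.
- **Bar, last checks:** I released the bar about 6 mm above the bench. In the last picture it lies flat, roughly 30 mm short of the base plate and clear of the rack.
- **Surroundings:** The gripper is touching nothing. The hammer and wax jar look unmoved in the last picture. The brush jar was outside it, but the arm never went close to it.

I saw two small disagreements:
- The first grip landed about 7 mm forward of the bar's middle.
- The finger opening read 11–13 mm on the 14 mm bar.

Neither affected the job.

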